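Hold the steel ball in the X-ray beam

TASK

The steel ball is due for its exposure: of the two carriers on the rubber mat, pick up by its black grip the one with the bright steel ball in its pocket and carry it to the X-ray rig without letting the ball leave the pocket. Finish holding the carrier there in the gripper, level, still and clear of everything, with the ball centred in the beam: right over the yellow index line on the rail and at the height of the tube window's centre and the detector's cross, the grip off to the side of the beam so that the gripper is not in the picture. Touch neither rail, tube nor detector, and leave the carrier with the black ball and everything else on the bench where they are.

Things in the scene. Friction and masses are not known exactly. Their poses are not given: they have to be found in the camera images.
- steel_ball: bright steel ball, 30 mm in diameter, 0.11 kg; origin at its centre. It starts in the pocket of one of the two carriers (which one varies), its centre 23 mm above the carrier's underside. It rolls out if the tray tips more than about 35 degrees or is jerked.
- ceramic_ball: black ceramic ball, 30 mm in diameter, 0.045 kg, in the pocket of the other carrier; origin at its centre. Must stay where it is.
- carrier_a: ball carrier A (both alike): white tray 160 x 50 x 8 mm on two 3 mm rubber strips, with a black upright grip. Origin at the level of the strips' underside, below the grip's middle; x points from the grip to the ball pocket (at x = +85 mm), z up. Tray from x = -50 to +110 mm. The grip is 44 mm long (x), 14 mm thick (y), its top 92 mm above the underside; take it from above, closing along y. Loose, 0.14 to 0.20 kg without ball.
- carrier_b: ball carrier B (both alike): white tray 160 x 50 x 8 mm on two 3 mm rubber strips, with a black upright grip. Origin at the level of the strips' underside, below the grip's middle; x points from the grip to the ball pocket (at x = +85 mm), z up. Tray from x = -50 to +110 mm. The grip is 44 mm long (x), 14 mm thick (y), its top 92 mm above the underside; take it from above, closing along y. Loose, 0.14 to 0.20 kg without ball.
- carrier_a_pocket (a point): centre of carrier A's pocket, at the tray's top face, 11 mm above the carrier's underside; the pocket is a round through-hole 18 mm across in which the ball sits loosely, sunk by 3 mm
- carrier_b_pocket (a point): centre of carrier B's pocket, at the tray's top face, 11 mm above the carrier's underside; the pocket is a round through-hole 18 mm across in which the ball sits loosely, sunk by 3 mm
- carrier_a_grip (a point): middle of the best place to take carrier A's grip, 70 mm above the underside; the grip's top is 22 mm higher; axes as the carrier's
- carrier_b_grip (a point): middle of the best place to take carrier B's grip, 70 mm above the underside; the grip's top is 22 mm higher; axes as the carrier's
- mat: flat black rubber mat, 220 x 260 x 3 mm, fixed, on which both carriers lie side by side; origin on the bench under its centre
- xray_bench: fixed bench-top X-ray rig. Aluminium rail 80 mm wide, top 32 mm above the bench, along the rig's y from -230 to +460 mm, with a yellow index line across it at y = 0; upright detector at its -y end, tube head at its +y end, the beam running along y between them. Origin on the bench under the beam centre; x points across the rail, away from the robot, z up.
- detector_cross (a point): centre of the white cross on the black face of the square grey detector panel, 160 mm above the bench, 198 mm from the beam centre; the panel is 130 mm wide and 130 mm high, 26 mm thick, top 225 mm above the bench
- tube_window (a point): centre of the copper window in the 60 mm wide snout of the white tube head, 160 mm above the bench, 198 mm from the beam centre; the head behind it is round, 108 mm across, top 222 mm above the bench, 260 mm long, on two saddles
- beam_centre (a point): point in the air on the beam axis (the line from the window's centre to the cross), 160 mm above the bench, right over the yellow index line, halfway between window and cross: the ball's centre belongs here. Axes as the rig's: y along the beam, x across it (away from the robot), z up
- survey_meter: yellow hand-held survey meter, 120 x 65 x 36 mm, lying on the bench; origin under its centre. Bystander, loose.
- tape_roll: roll of yellow tape lying flat, 96 mm across, 24 mm high; origin under its centre. Bystander, loose.
There are look-alikes about, which are no part of the job. What is shaped like the carrier_a but blue or red is not meant.

How it is judged:
By the outcome, as a careful person would: the job done as asked, in the order asked, and still so for the second after the job is handed in, while the arm keeps its last pose, push and grip.
It also fails if it takes over 56 s, if anything falls off the work surface, if the arm or the gripper's body presses on something with over 40 N, if the wrist force passes 120 N, or if a joint passes its speed limit or range.

ROBOT

A 7-joint arm with a two-finger parallel gripper is mounted at the origin on the work surface. World frame = base frame: x ahead of the robot, y to its left, z up, the work surface at z = 0. Lengths are in m, angles in rad, forces in N, time in s.
With the tool pointing down it reaches from about 0.425 to 1.025 m from the base axis. Payload 9.4 kg.
Tool frame: the origin (TCP) lies between the finger pads; the fingertips stand r.finger_overhang ahead of it and the grasp point (between the pads) lies 2 mm behind it (r.finger_overhang is the distance from the TCP to the fingertips, in m); z points along the fingers, y is the direction in which the jaws open and shut (so a half turn about z gives the same grasp; the last joint's range is limited). The gripper opens to 85 mm and grips with 20 to 120 N. Pads are 22 mm wide; open, the fingers measure 114 mm over their backs; the gripper's body (76 mm by 85 mm) begins 54 mm behind the grasp point. The pads swing forward as they close: fully open they stand 13 mm farther back than shut.
Start: joints at [1.133, 0.599, -0.003, 1.599, 0.002, 0.943, -0.08], TCP at [0.256, -0.678, 0.248] pointing down, gripper open.
Joint ranges: [-2.57, 2.57], [-0.35, 1.97], [-1.29, 1.29], [0.11, 2.56], [-1.05, 4.19], [0.11, 1.86], [-2.63, 2.63]. Speed limits (rad/s): [2.22, 2.22, 3.01, 3.01, 3.14, 3.14, 3.14].

INTERFACE

Orientations are given as [roll, pitch, yaw] about the fixed x, y, z axes, in that order (R = Rz(yaw) Ry(pitch) Rx(roll)).
In Python, from rig import sensors, optics, job, r gives the robot as it stands. The module is installed in compiled form; this text tells all that it offers.
- The arm moves only by the tool carry_out, never from a script. Its argument "motion" is a list of rows, each a list of 7 numbers: the opening, from 0 (shut) to 1 (fully open), then the shift along the tool's x, y, z in mm, then the turn, a rotation vector about the tool's x, y, z in rad. In form: [[grip, x, y, z, wx, wy, wz], ...]. A call has 1 to 20 rows; each row shifts and turns the commanded pose from where the row before left it, along the tool's axes as they then stand; what a row does not reach is not made up. A row lasts 1/10 s, in which the tool goes at most 50 mm and 8.59 degrees, less where a joint would pass 70% of its speed; a pose out of reach is approached as far as the arm can. A call with a gripper value outside its range is refused whole. The fingers move at their own pace and stop on an object; "force" is the grip in N (left out, the last holds). Time passes only in rows, so rows that do not move let the fingers close. It gives the time, the measured TCP pose, the force and the opening at its end, in the units of the state.
- sensors.observe(): the state, without advancing time (a new reading comes with each control period).
- optics.snapshot(name): name is "scene" or "top"; returns (picture, depth): 420x560x3 uint8, red, green, blue; 420x560 float32, m along the optical axis (not along the pixel's ray), 0 where there is no reading.
- optics.camera_info(name): a dict with "camera_matrix" (3x3 intrinsics, pixels), "D" ([k1, k2, p1, p2, k3] as OpenCV has them; the pictures are not rectified), "camera_from_world" (4x4, takes a point from world to camera coordinates). Camera axes: x right, y down, z forward; pixel columns grow to the right and rows downward; lengths in m; the calibration is good to about 2 mm. A picture is of the moment at which its call begins. camera_info takes no time and is no camera call.
- job.hand_in(): hands the job in, once; it reports no verdict.
The state is a dict: "time": time; "joint_positions": joint angles; "joint_velocities": joint speeds; "effort": joint torques, N m; "tool_pos": TCP position; "tcp_rot": TCP orientation; "wrist_force": force on the tool from outside, world axes, zero at the start; "wrist_torque": the same for the moment, N m; "finger_gap": finger opening in m.
Only numpy, scipy, OpenCV 4.12 (cv2) and the standard library are available. Lean on these libraries where they do the work, as an engineer would, in place of code of your own. Each camera call takes 0.05 s, during which the arm holds its last target.

## Working session

There is one attempt and no reset: what is moved stays moved. The work goes in short steps, Python scripts to look and compute and a tool call to move; the robot and the scene stay as the last step left them, time stands still between calls to the robot, and variables do not carry over. Pictures are saved under pics/ and viewed, and the job is handed in when it is done.

Besides the shell and the picture viewer there is one more tool, called after "Request:" as a command line: name --pt "numbers of a row" for each row, then --argument value for the rest. carry_out: Moves the arm, as the interface text tells. Its arguments: {"type":"object","properties":{"motion":{"type":"array"},"force":{"type":"number"}},"required":["motion"]}

```bash
mkdir -p pics; python3 - <<'E'
from rig import sensors, optics, job, r
import cv2,numpy as np
print(sensors.observe()); print(r.finger_overhang)
for n in("scene","top"):
    p,d=optics.snapshot(n); cv2.imwrite(f"pics/{n}0.png",p[:,:,::-1]); np.savez(f"{n}0.npz",p=p,d=d)
    print(optics.camera_info(n))
E
```

```text
{'time': 0.0, 'joint_positions': array([ 1.13327633,  0.6001148 , -0.00256646,  1.60013601,  0.00179779,
        0.94290886, -0.07981617]), 'joint_velocities': array([-6.05213089e-04, -6.02287685e-04,  4.48080585e-04, -3.49020812e-05,
       -5.53474933e-04,  2.45339260e-05,  7.34685372e-04]), 'effort': array([-3.23538134e-04, -7.76448941e+01,  1.56503119e+00, -2.58011466e+01,
        1.24371910e-02,  8.92605720e-03, -5.25240250e-05]), 'tool_pos': array([ 0.25579559, -0.67789241,  0.24742187]), 'tcp_rot': array([-3.14003322e+00,  1.28613579e-04,  3.60880316e-01]), 'wrist_force': array([ 0.24695437, -0.8181786 ,  0.37715948]), 'wrist_torque': array([0.00414749, 0.02738963, 0.00091424]), 'finger_gap': 0.0850228750453961}
0.017
{'camera_matrix': array([[510.15800428,   0.        , 281.33338659],
       [  0.        , 510.15800428, 200.44954941],
       [  0.        ,   0.        ,   1.        ]]), 'D': array([-0.04060301,  0.        ,  0.        ,  0.        ,  0.        ]), 'camera_from_world': array([[-0.21424828,  0.97666802,  0.01473947,  0.19028176],
       [ 0.81549622,  0.18715772, -0.54766587, -0.39195604],
       [-0.53764635, -0.10531649, -0.8365673 ,  1.65098439],
       [ 0.        ,  0.        ,  0.        ,  1.        ]])}
{'camera_matrix': array([[480.81967534,   0.        , 279.36406906],
       [  0.        , 480.81967534, 210.83202831],
       [  0.        ,   0.        ,   1.        ]]), 'D': array([0.02745758, 0.        , 0.        , 0.        , 0.        ]), 'camera_from_world': array([[ 0.02410666, -0.99964212,  0.01159756, -0.10286728],
       [-0.98614122, -0.0256827 , -0.16390816,  0.55170835],
       [ 0.16414736, -0.00748555, -0.98640743,  1.54662999],
       [ 0.        ,  0.        ,  0.        ,  1.        ]])}
```

View pics/scene0.png

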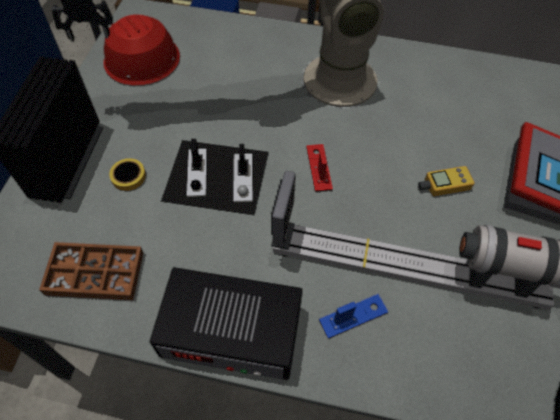

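View pics/top0.png

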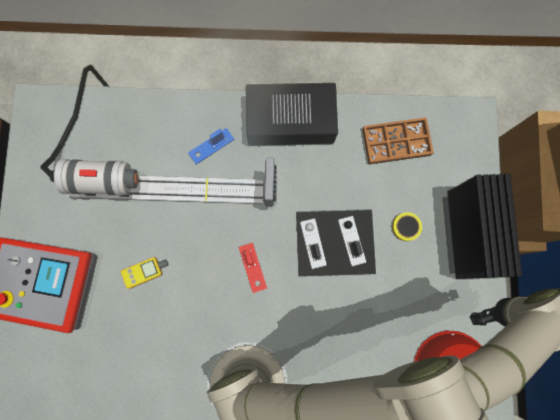

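```bash
cat > h.py <<'E'
import cv2,numpy as np
from rig import optics
def ray(n,uv):
    c=optics.camera_info(n);K=np.array(c["camera_matrix"]);D=np.array(c["D"]);T=np.array(c["camera_from_world"])
    p=cv2.undistortPoints(np.array([[uv]],float),K,D)[0,0]
    R=T[:3,:3];o=-R.T@T[:3,3];return o,R.T@np.array([p[0],p[1],1.])
def plane(n,uv,z):
    o,d=ray(n,uv);return o+d*(z-o[2])/d[2]
def proj(n,X):
    c=optics.camera_info(n);T=np.array(c["camera_from_world"])
    return cv2.projectPoints(np.atleast_2d(X).astype(float),cv2.Rodrigues(T[:3,:3])[0],T[:3,3],np.array(c["camera_matrix"]),np.array(c["D"]))[0][:,0]
E
python3 - <<'E'
import cv2,numpy as np
t=np.load("top0.npz")["p"][:,:,::-1];s=np.load("scene0.npz")["p"][:,:,::-1]
a=cv2.resize(t[200:280,290:380],None,fx=6,fy=6,interpolation=cv2.INTER_CUBIC)
b=cv2.resize(s[130:215,160:275],None,fx=5,fy=5,interpolation=cv2.INTER_CUBIC)
cv2.imwrite("pics/cropt.png",a);cv2.imwrite("pics/crops.png",b)
cv2.imwrite("pics/railt.png",cv2.resize(t[150:215,120:285],None,fx=4.8,fy=4.8,interpolation=cv2.INTER_CUBIC))
cv2.imwrite("pics/rails.png",cv2.resize(s[165:300,265:500],None,fx=3.4,fy=3.4,interpolation=cv2.INTER_CUBIC))
E
```

```text
(no output)
```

View pics/cropt.png

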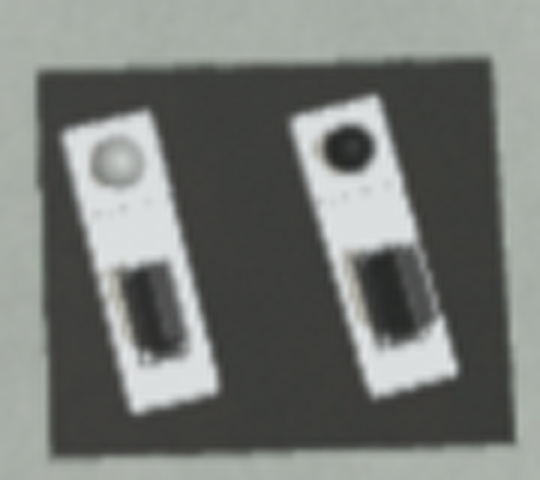

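View pics/crops.png

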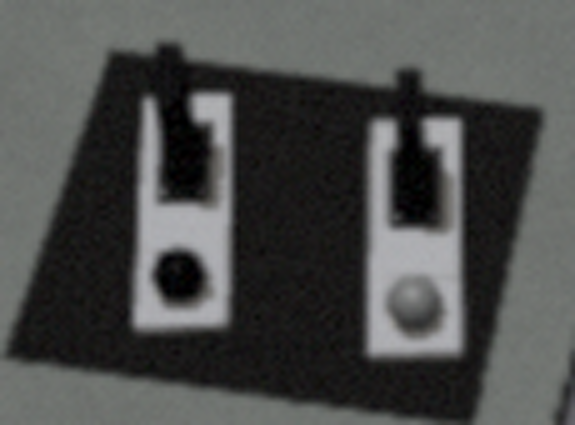

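View pics/railt.png

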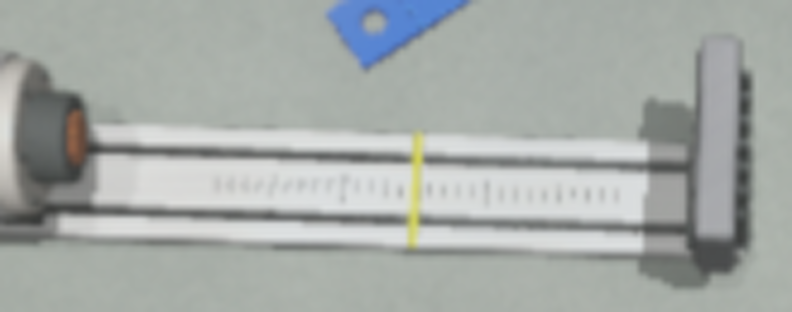

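View pics/rails.png

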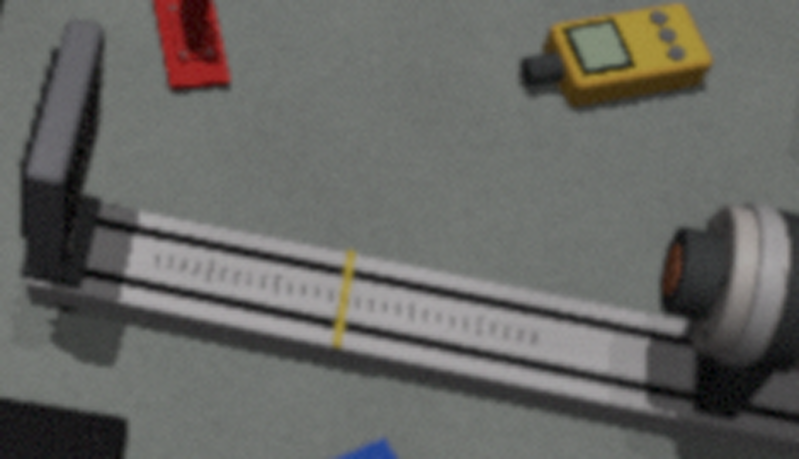

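```bash
cat > m.py <<'E'
from h import *
def mk(n):
    return np.load(n+"0.npz")["p"]
def rect(n,m,z):
    cs,_=cv2.findContours(m.astype(np.uint8),cv2.RETR_EXTERNAL,cv2.CHAIN_APPROX_NONE)
    out=[]
    for c in cs:
        if cv2.contourArea(c)<25: continue
        P=np.array([plane(n,q,z)[:2] for q in c[:,0].astype(float)])*1000
        (cx,cy),(w,h),a=cv2.minAreaRect(P.astype(np.float32))
        if w<h: w,h,a=h,w,a+90
        out.append((c[:,0].mean(0).round(1),np.round([cx,cy,w,h,(a+90)%180-90],2)))
    return out
for n,(u0,v0,u1,v1) in dict(top=(294,208,376,276),scene=(165,143,268,210)).items():
    p=mk(n).astype(int);g=p.min(2)
    m=np.zeros(g.shape,bool)
    sub=g[v0:v1,u0:u1]
    # mat hull
    hs=(p.max(2)<95 if n=="top" else p.max(2)<60)
    m[v0:v1,u0:u1]=sub>(140 if n=="top" else 100)
    num,lab,st,ce=cv2.connectedComponentsWithStats(m.astype(np.uint8))
    for i in range(1,num):
        if 150<st[i,4]<1500:print(n,st[i],[x for x in rect(n,lab==i,0.014)])
    hsv=cv2.cvtColor(mk(n),cv2.COLOR_RGB2HSV)
    y=(abs(hsv[:,:,0].astype(int)-28)<6)&(hsv[:,:,1]>110)&(hsv[:,:,2]>90)
    a=np.zeros_like(y)
    if n=="top": a[172:206,195:218]=1
    else: a[235:272,355:380]=1
    vs,us=np.nonzero(y&a)
    print(n,"yellow",len(us),us.min(),us.max(),vs.min(),vs.max())
    W=np.array([plane(n,(u,v),.032)[:2] for u,v in zip(us,vs)])*1000
    mu=W.mean(0);_,_,vt=np.linalg.svd(W-mu);d=vt[0]*np.sign(vt[0][0]);t=(W-mu)@d
    print(mu,d,np.degrees(np.arctan2(d[1],d[0])),t.min(),t.max(), mu+d*(t.min()+t.max())/2)
E
python3 m.py
```

```text
top [294 208  82  68 465] [(array([330.7, 226.5]), array([ 461.65, -277.87,  276.07,  224.81,  -88.51]))]
top [339 216  27  50 502] [(array([351.4, 242.2]), array([ 465.08, -333.8 ,  162.56,   52.25,   15.82]))]
top [300 219  26  50 603] [(array([313.1, 243.4]), array([ 453.29, -204.53,  162.24,   52.37,   14.92]))]
top yellow 14 205 207 181 196
[626.3693493 159.1619612] [ 0.99997055 -0.00767488] -0.43974282642686896 -26.03772352855263 25.488567904703842 [626.09477957 159.16406856]
scene [165 143  15  42 330] [(array([168.9, 160.5]), array([ 452.18, -411.87,  146.37,   40.39,   19.55]))]
scene [187 149  19  47 512] [(array([196.6, 170.2]), array([ 467.59, -336.2 ,  159.37,   49.49,   17.08]))]
scene [233 154  20  47 594] [(array([242.7, 174.8]), array([ 455.16, -206.15,  159.37,   51.61,   15.35]))]
scene [257 164  11  46 270] [(array([264.3, 188.8]), array([ 474.2 , -144.94,  150.3 ,   26.69,   13.25]))]
scene [165 203  43   7 154] [(array([184.8, 207.6]), array([ 583.39, -327.72,  113.5 ,   19.01,  -77.08]))]
scene yellow 54 363 368 239 266
[624.7156394  157.39923401] [ 0.99993384 -0.01150329] -0.6591043540310362 -38.99071467842646 39.12866359461093 [624.7846093  157.39844058]
```

```bash
cat > m2.py <<'E'
from h import *
T=np.load("top0.npz")["p"];S=np.load("scene0.npz")["p"]
# rail in top: subpixel column-wise edges via gradient
def edges(n,p,cols,lo,hi):
    g=cv2.cvtColor(p,cv2.COLOR_RGB2GRAY).astype(float);g=cv2.GaussianBlur(g,(5,1),0)
    A=[];B=[]
    for u in cols:
        c=g[lo:hi,u];d=np.diff(c)
        for L,k in((A,np.argmax(d)),(B,np.argmin(d))):
            pass
        print(u,c.astype(int)) if u in(cols[0],cols[-1]) else 0
edges("top",T,list(range(150,255,20)),165,215)
edges("scene",S,list(range(310,460,30)),220,310)
for n,p in(("top",T),("scene",S)):
    hsv=cv2.cvtColor(p,cv2.COLOR_RGB2HSV)
    a=((hsv[:,:,0]<16)&(hsv[:,:,1]>90))
    b=np.zeros_like(a)
    if n=="top": b[165:195,125:145]=1
    else: b[225:265,455:475]=1
    v,u=np.nonzero(a&b);print(n,len(u),u.mean(),v.mean(),u.min(),u.max(),v.min(),v.max())
E
python3 m2.py
```

```text
150 [173 173 172 173 173 174 174 172 171 171 178 208 218 219 210 152  96 161
 204 217 218 217 217 217 216 216 216 196 138 104 185 213 217 213 167 125
 156 169 170 170 170 171 171 170 171 170 171 173 172 171]
250 [172 171 171 172 172 173 173 173 174 173 172 171 172 175 192 211 217 214
 170 112 148 201 217 218 217 217 217 218 218 218 211 163 112 169 208 218
 216 175 125 155 169 170 171 172 173 172 171 172 171 173]
310 [113 114 113 113 112 113 115 125 151 161 162 145  90  38  63 120 156 162
 162 159 150 150 152 155 160 163 156 133  73  36  85 140 163 165 159 138
  90  56  50  51  53  62  88 110 115 115 114 115 115 115 114 114 114 113
 114 116 115 115 114 115 117 116 117 114 114 113 115 115 114 114 114 114
 114 113 112 114 115 116 113 114 112 112 111 114 113 113 113 114 112 113]
430 [112 111 112 115 114 113 112 113 109 112 111 114 113 114 113 111 111 110
 111 112 112 110 111 111 113 111 115 113 109 109 112 119 134 149 151 144
 113  59  51 103 143 156 156 156 155 155 153 155 156 158 155 139 102  48
  51 101 144 158 158 151 125  83  57  50  51  51  66  91 108 114 113 113
 112 112 115 114 115 113 115 112 114 113 115 115 114 113 113 114 112 114]
top 31 135.16129032258064 177.93548387096774 134 137 173 183
scene 63 462.6190476190476 243.79365079365078 460 465 237 251
```

```bash
cat > m3.py <<'E'
from h import *
T=np.load("top0.npz")["p"];S=np.load("scene0.npz")["p"]
def grooves(n,p,cols,guess):
    g=cv2.cvtColor(p,cv2.COLOR_RGB2GRAY).astype(float)
    res=[]
    for k in range(2):
        W=[]
        for u in cols:
            vg=guess(u)[k];vs=np.arange(int(vg)-3,int(vg)+5);w=np.clip(200 -g[vs,u] if n=="top" else 140-g[vs,u],0,None)
            W.append(plane(n,(u,(w*vs).sum()/w.sum()),.032)[:2]*1000)
        W=np.array(W);c=np.polyfit(W[:,1],W[:,0],1);r=W[:,0]-np.polyval(c,W[:,1])
        k_=abs(r)<2;c=np.polyfit(W[k_,1],W[k_,0],1);res.append(c);print(n,k,"x at y=158:",np.polyval(c,158),"yaw deg",-np.degrees(np.arctan(c[0])),r.std(),k_.sum())
grooves("top",T,range(150,255),lambda u:(181+(u-150)*.03,194+(u-150)*.03))
grooves("scene",S,[u for u in range(310,450) if abs(u-366)>5],lambda u:(233+(u-310)*24/120.,249+(u-310)*24.5/120))
# window & ball: triangulate
def tri(a,b):
    o1,d1=ray("top",a);o2,d2=ray("scene",b)
    s=np.linalg.lstsq(np.c_[d1,-d2],o2-o1,rcond=None)[0]
    p,q=o1+s[0]*d1,o2+s[1]*d2;return (p+q)/2*1000,np.linalg.norm(p-q)*1000
print("win",tri((135.2,177.9),(462.6,243.8)))
print("ball tri",tri((290+117/6-.4,200+160/6-.4),(160+414/5-.4,130+305/5-.4)))
print("ball pl",plane("top",(309.1,226.3),.026),plane("scene",(242.4,190.6),.026))
# grip top z=.095 in top view; 
for uv in [(290+150/6,200+313/6)]: print("grip top",plane("top",uv,.095))
# yellow
for n,p,(u0,u1,v0,v1) in(("top",T,(200,213,179,201)),("scene",S,(358,374,243,264))):
    hsv=p.astype(float);y=np.clip((hsv[:,:,:2].min(2)-hsv[:,:,2])-15,0,None)
    W=[]
    for v in range(v0,v1):
        w=y[v,u0:u1]
        if w.sum()>20: W.append(plane(n,((w*np.arange(u0,u1)).sum()/w.sum(),v),.032)[:2]*1000)
    W=np.array(W);c=np.polyfit(W[:,0],W[:,1],1);print(n,"line y at x=625",np.polyval(c,625),"slope deg",np.degrees(np.arctan(c[0])))
E
python3 m3.py
```

```text
top 0 x at y=158: 646.12477653335 yaw deg -0.3366273052585929 0.27506214850253197 105
top 1 x at y=158: 602.1569722406947 yaw deg -0.356189707415436 0.2511341285786314 105
scene 0 x at y=158: 602.9937718431466 yaw deg -0.40173459935694367 0.1568664857715147 129
scene 1 x at y=158: 646.9602781786527 yaw deg -0.367859285179089 0.10402074378065616 129
win (array([626.32247738, 358.44589823, 161.27035156]), np.float64(1.3147151131072392))
ball tri (array([ 508.19540763, -190.57219524,   24.36575263]), np.float64(1.5664738622090293))
ball pl [ 0.50770475 -0.18968721  0.026     ] [ 0.50935583 -0.19099175  0.026     ]
grip top [ 0.41629853 -0.20462462  0.095     ]
top line y at x=625 158.81382205749927 slope deg -0.3785438248153319
scene line y at x=625 157.55765931193207 slope deg -0.7070153165661639
```

```bash
python3 - <<'E'
from h import *
d=np.load("top0.npz")["d"];T=np.array(optics.camera_info("top")["camera_from_world"]);R=T[:3,:3];o=-R.T@T[:3,3]
for b,(u0,u1,v0,v1) in dict(box=(445,522,170,285),hat=(410,480,325,370)).items():
    P=[]
    for v in range(v0,v1,2):
        for u in range(u0,u1,2):
            if d[v,u]>0:
                _,r=ray("top",(u,v));P.append(o+r*d[v,u])
    P=np.array(P);Q=P[(P[:,2]>.03)];print(b,Q.min(0).round(3),Q.max(0).round(3),np.percentile(Q[:,2],95))
c,s=np.cos(.3609),np.sin(.3609)
D=np.array([425.5-255.8,-213+677.9]);print("tool xy",c*D[0]+s*D[1],s*D[0]-c*D[1])
E
```

```text
Traceback (most recent call last):
  File "h.py", line 4, in ray
    c=optics.camera_info(n);K=np.array(c["camera_matrix"]);D=np.array(c["D"]);T=np.array(c["camera_from_world"])
ValueError: time passes only in moves, steps and waits
```

```bash
sed -i 's/^from rig import optics/from rig import optics as _o\nclass optics:\n    snapshot=_o.snapshot\n    C={}\n    @staticmethod\n    def camera_info(n):\n        if n not in optics.C: optics.C[n]=_o.camera_info(n)\n        return optics.C[n]/' h.py
python3 - <<'E'
from h import *
d=np.load("top0.npz")["d"];T=np.array(optics.camera_info("top")["camera_from_world"]);R=T[:3,:3];o=-R.T@T[:3,3]
for b,(u0,u1,v0,v1) in dict(box=(445,522,170,285),hat=(410,480,325,370)).items():
    P=[]
    for v in range(v0,v1,2):
        for u in range(u0,u1,2):
            if d[v,u]>0:
                _,r=ray("top",(u,v));P.append(o+r*d[v,u])
    P=np.array(P);Q=P[(P[:,2]>.03)];print(b,Q.min(0).round(3),Q.max(0).round(3),np.percentile(Q[:,2],95))
c,s=np.cos(.3609),np.sin(.3609)
D=np.array([425.5-255.8,-213+677.9]);print("tool xy",c*D[0]+s*D[1],s*D[0]-c*D[1])
E
```

```text
box [ 0.345 -0.78   0.03 ] [ 0.651 -0.657  0.253] 0.24819550207915747
hat [ 0.093 -0.717  0.031] [ 0.198 -0.297  0.867] 0.8538818933923478
tool xy 322.9316370779269 -375.0270093928837
```

Request:
carry_out --pt "1 0 0 -30 0 0 0" --pt "1 0 0 -30 0 0 0" --pt "1 21.5 -25 0 0 0 0" --pt "1 21.5 -25 0 0 0 0" --pt "1 21.5 -25 0 0 0 0" --pt "1 21.5 -25 0 0 0 0" --pt "1 21.5 -25 0 0 0 0" --pt "1 21.5 -25 0 0 0 0" --pt "1 21.5 -25 0 0 0 0" --pt "1 21.5 -25 0 0 0 0" --pt "1 21.5 -25 0 0 0 0" --pt "1 21.5 -25 0 0 0 0" --pt "1 21.5 -25 0 0 0 0" --pt "1 21.5 -25 0 0 0 0" --pt "1 21.5 -25 0 0 0 0" --pt "1 21.5 -25 0 0 0 0" --pt "1 22 -25 0 0 0 0" --pt "1 0 0 0 0 0 0.098" --pt "1 0 0 0 0 0 0" --pt "1 0 0 0 0 0 0" --force 50

```text
time: 2.1
tool_pos: [0.4255, -0.2138, 0.3082]
tcp_rot: [3.142, 0.0, 0.265]
wrist_force: [0.2, 0.5, 0.3]
finger_gap: 0.0856
```

Request:
carry_out --pt "1 0.2 -0.8 30 0 0 0" --pt "1 0 0 30 0 0 0" --pt "1 0 0 30 0 0 0" --pt "1 0 0 30 0 0 0" --pt "1 0 0 20 0 0 0" --pt "1 0 0 0 0 0 0" --pt "1 0 0 0 0 0 0"

```text
time: 2.8
tool_pos: [0.4255, -0.2132, 0.1684]
tcp_rot: [-3.141, 0.001, 0.263]
wrist_force: [0.4, -0.1, 0.1]
finger_gap: 0.0853
```

```bash
python3 - <<'E'
from h import *
for n in("scene","top"):
    p,d=optics.snapshot(n); np.savez(f"{n}1.npz",p=p,d=d)
    q=p[110:230,140:300] if n=="scene" else p[190:300,270:400]
    cv2.imwrite(f"pics/{n}1.png",cv2.resize(q[:,:,::-1],None,fx=4.5,fy=4.5,interpolation=cv2.INTER_CUBIC))
E
```

```text
(no output)
```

View pics/scene1.png

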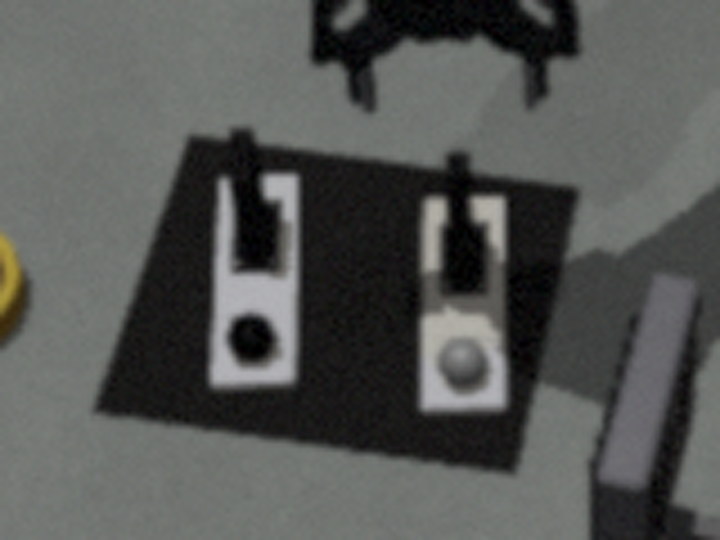

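View pics/top1.png

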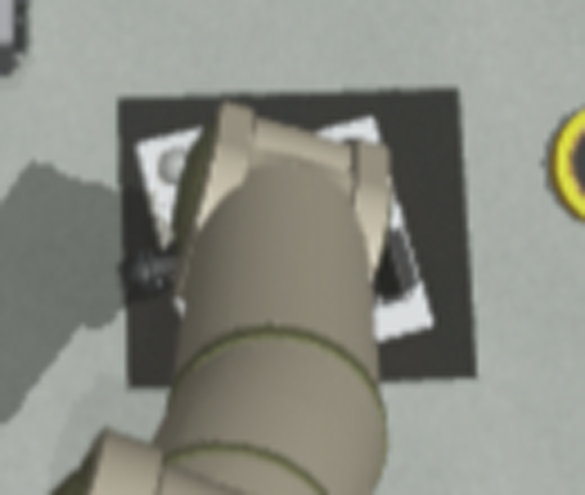

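Request:
carry_out --pt "1 0 0 20 0 0 0" --pt "1 0 0 20 0 0 0" --pt "1 0 0 20 0 0 0" --pt "1 0 0 20 0 0 0" --pt "1 0 0 10 0 0 0" --pt "1 0 0 7 0 0 0" --pt "1 0 0 0 0 0 0"

```text
time: 3.6
tool_pos: [0.4259, -0.2127, 0.0713]
tcp_rot: [3.142, 0.0, 0.263]
wrist_force: [-0.5, -0.2, -0.4]
finger_gap: 0.0855
```

```bash
python3 - <<'E'
from h import *
for n in("scene",):
    p,d=optics.snapshot(n)
    q=p[110:230,140:300] if n=="scene" else p[190:300,270:400]
    cv2.imwrite(f"pics/{n}2.png",cv2.resize(q[:,:,::-1],None,fx=4.5,fy=4.5,interpolation=cv2.INTER_CUBIC))
E
```

```text
(no output)
```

View pics/scene2.png

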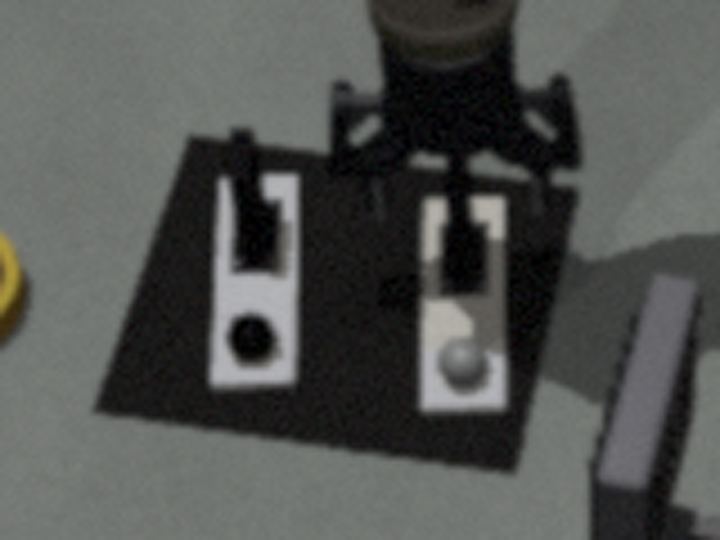

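Scene crop: the fingers (about 378 and 538 px) straddle the grip (about 458) of the carrier with the bright ball. Closing gently.

Request:
carry_out --pt "0.8 0 0 0 0 0 0" --pt "0.6 0 0 0 0 0 0" --pt "0.45 0 0 0 0 0 0" --pt "0.35 0 0 0 0 0 0" --pt "0.3 0 0 0 0 0 0" --pt "0.25 0 0 0 0 0 0" --pt "0.22 0 0 0 0 0 0" --pt "0.19 0 0 0 0 0 0" --pt "0.17 0 0 0 0 0 0" --pt "0.15 0 0 0 0 0 0" --pt "0.1 0 0 0 0 0 0" --pt "0 0 0 0 0 0 0" --pt "0 0 0 0 0 0 0" --pt "0 0 0 0 0 0 0" --force 60

```text
time: 5.05
tool_pos: [0.4258, -0.2128, 0.0713]
tcp_rot: [3.141, -0.0, 0.263]
wrist_force: [-0.4, -0.7, 2.3]
finger_gap: 0.0132
```

Request:
carry_out --pt "0 0 0 -1 0 0 0" --pt "0 0 0 -2 0 0 0" --pt "0 0 0 -3 0 0 0" --pt "0 0 0 -4 0 0 0" --pt "0 0 0 -4 0 0 0" --pt "0 0 0 -3 0 0 0" --pt "0 0 0 -2 0 0 0" --pt "0 0 0 -1 0 0 0" --pt "0 0 0 0 0 0 0" --pt "0 0 0 0 0 0 0"

```text
time: 6.05
tool_pos: [0.4257, -0.2126, 0.0912]
tcp_rot: [-3.142, 0.0, 0.263]
wrist_force: [-0.1, 1.0, -3.2]
finger_gap: 0.0131
```

```bash
python3 - <<'E'
from h import *
from rig import sensors
o=sensors.observe();print(o["wrist_force"],o["wrist_torque"])
for n in("scene",):
    p,d=optics.snapshot(n)
    q=p[110:230,140:300]
    cv2.imwrite(f"pics/{n}3.png",cv2.resize(q[:,:,::-1],None,fx=4.5,fy=4.5,interpolation=cv2.INTER_CUBIC))
E
```

```text
[-0.13078886  0.95584044 -3.21355333] [-0.02394303  0.13351912 -0.0086494 ]
```

View pics/scene3.png

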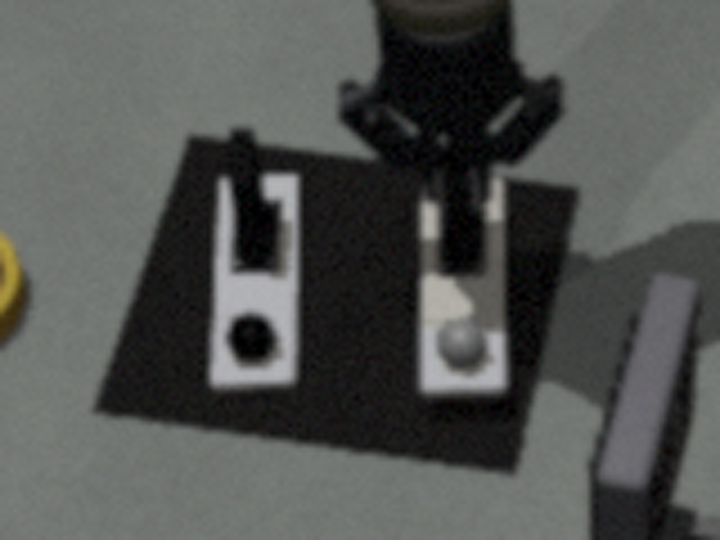

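Request:
carry_out --pt "0 0 0 -4 0 0 0" --pt "0 0 0 -8 0 0 0" --pt "0 0 0 -12 0 0 0.01" --pt "0 0 0 -16 0 0 0.0192" --pt "0 0 0 -20 0 0 0.0192" --pt "0 0 0 -20 0 0 0.0192" --pt "0 0 0 -20 0 0 0.0192" --pt "0 0 0 -20 0 0 0.0192" --pt "0 0 0 -20 0 0 0.0192" --pt "0 0 0 -20 0 0 0.0192" --pt "0 0 0 -20 0 0 0.0192" --pt "0 0 0 -20 0 0 0.0192" --pt "0 0 0 -20 0 0 0.0192" --pt "0 0 0 -16 0 0 0.0192" --pt "0 0 0 -12 0 0 0.0192" --pt "0 0 0 -8 0 0 0.0192" --pt "0 0 0 -4 0 0 0.01" --pt "0 0 0 0 0 0 0" --pt "0 0 0 0 0 0 0"

```text
time: 8.0
tool_pos: [0.4254, -0.2125, 0.3507]
tcp_rot: [-3.141, 0.001, -0.006]
wrist_force: [-0.1, -0.6, -4.5]
finger_gap: 0.0135
```

```bash
python3 - <<'E'
from h import *
from rig import sensors
o=sensors.observe();print(o["tool_pos"],o["tcp_rot"],o["wrist_force"],o["wrist_torque"])
p,d=optics.snapshot("scene")
cv2.imwrite("pics/scene4.png",cv2.resize(p[60:240,130:330,::-1],None,fx=3.3,fy=3.3,interpolation=cv2.INTER_CUBIC))
E
```

```text
[ 0.42544513 -0.21246979  0.350688  ] [-3.14123839e+00  1.07329573e-03 -6.44502272e-03] [-0.0572643  -0.57821023 -4.47473721] [0.00464592 0.10807616 0.01702643]
```

View pics/scene4.png

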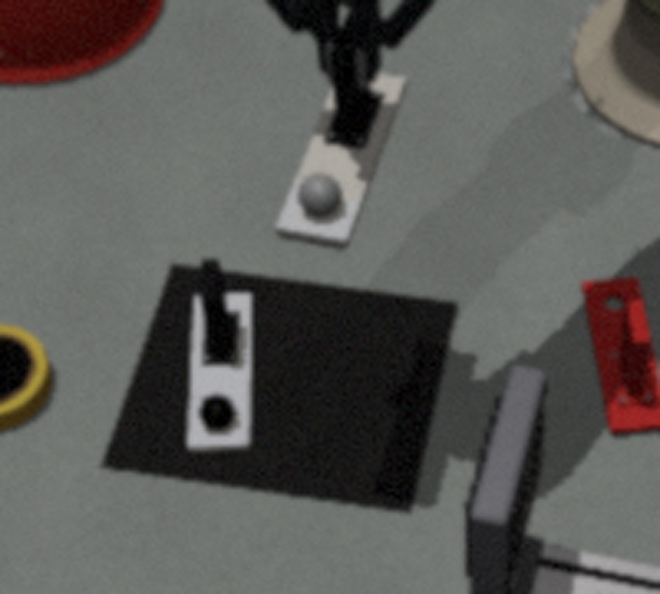

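Request:
carry_out --pt "0 1.2 -4 0 0 0 0" --pt "0 2.4 -8 0 0 0 0" --pt "0 3.6 -12 0 0 0 0" --pt "0 5.4 -18 0 0 0 0" --pt "0 6.6 -22 0 0 0 0" --pt "0 7.2 -24 0 0 0 0" --pt "0 7.2 -24 0 0 0 0" --pt "0 7.2 -24 0 0 0 0" --pt "0 7.2 -24 0 0 0 0" --pt "0 7.2 -24 0 0 0 0" --pt "0 7.2 -24 0 0 0 0" --pt "0 7.2 -24 0 0 0 0" --pt "0 7.2 -24 0 0 0 0" --pt "0 7.2 -24 0 0 0 0" --pt "0 7.2 -24 0 0 0 0" --pt "0 6.6 -22 0 0 0 0" --pt "0 5.4 -18 0 0 0 0" --pt "0 3.6 -12 0 0 0 0" --pt "0 2.4 -8 0 0 0 0" --pt "0 1.2 -4 0 0 0 0"

```text
time: 10.05
tool_pos: [0.5385, 0.1554, 0.3511]
tcp_rot: [3.142, 0.0, -0.006]
wrist_force: [-0.3, -0.3, -3.4]
finger_gap: 0.0132
```

Request:
carry_out --pt "0 0.4 -1 2 0 0 0" --pt "0 0.5 -1 4 0 0 0" --pt "0 0.5 -1 8 0 0 0" --pt "0 0 -1 12 0 0 0" --pt "0 0 0 15 0 0 0" --pt "0 0 0 15 0 0 0" --pt "0 0 0 15 0 0 0" --pt "0 0 0 15 0 0 0" --pt "0 0 0 15 0 0 0" --pt "0 0 0 12 0 0 0" --pt "0 0 0 8 0 0 0" --pt "0 0 0 4 0 0 0" --pt "0 0 0 0 0 0 0" --pt "0 0 0 0 0 0 0" --pt "0 0 0 0 0 0 0"

```text
time: 11.55
tool_pos: [0.5404, 0.1588, 0.2268]
tcp_rot: [-3.141, -0.001, -0.007]
wrist_force: [-0.1, -0.6, -3.0]
finger_gap: 0.0131
```

```bash
python3 - <<'E'
from h import *
from rig import sensors
o=sensors.observe();print(o["tool_pos"],o["tcp_rot"],o["wrist_force"],o["wrist_torque"])
for n in("scene","top"):
    p,d=optics.snapshot(n); np.savez(f"{n}5.npz",p=p,d=d)
    q=p[100:300,260:500] if n=="scene" else p[120:290,110:330]
    cv2.imwrite(f"pics/{n}5.png",cv2.resize(q[:,:,::-1],None,fx=3,fy=3,interpolation=cv2.INTER_CUBIC))
E
```

```text
[0.54037379 0.15876637 0.22682408] [-3.14122658e+00 -9.79006921e-04 -6.84771923e-03] [-0.07734722 -0.58681806 -3.00185096] [-0.0371273   0.09288355 -0.00480774]
```

View pics/scene5.png

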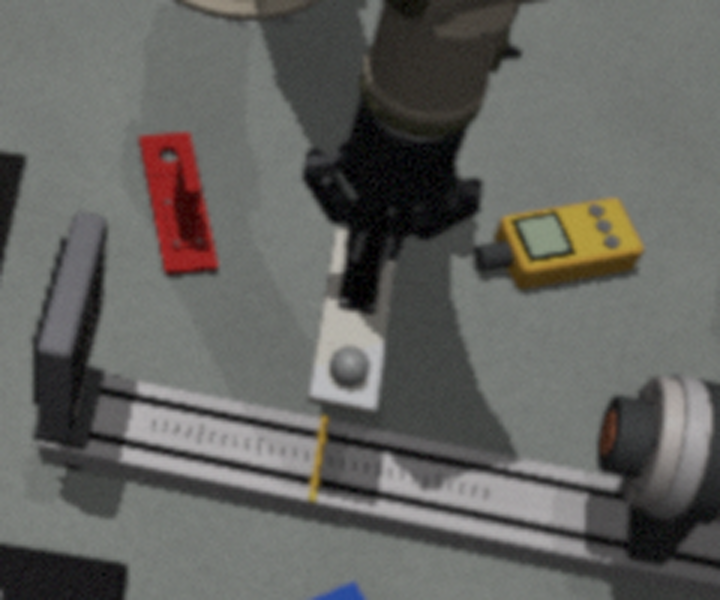

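View pics/top5.png

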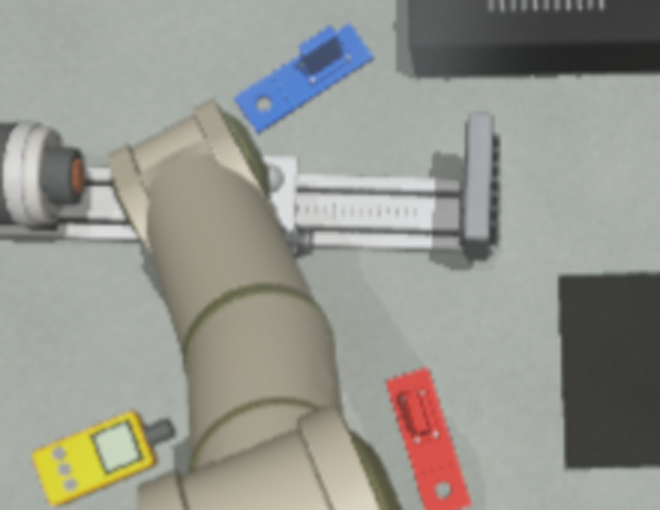

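Request:
carry_out --pt "0 -0.2 0 2 0 0 0" --pt "0 -0.3 0 4 0 0 0" --pt "0 -0.3 0 6 0 0 0" --pt "0 0 0 5 0 0 0" --pt "0 0 0 3 0 0 0" --pt "0 0 0 1.6 0 0 0" --pt "0 0 0 0 0 0 0" --pt "0 0 0 0 0 0 0" --pt "0 0 0 0 0 0 0" --pt "0 0 0 0 0 0 0"

```text
time: 12.65
tool_pos: [0.5393, 0.1586, 0.2048]
tcp_rot: [-3.141, -0.0, -0.007]
wrist_force: [0.0, -0.3, -2.9]
finger_gap: 0.0135
```

```bash
python3 - <<'E'
from h import *
from rig import sensors
o=sensors.observe();print(o["tool_pos"],o["tcp_rot"],o["wrist_force"],o["wrist_torque"])
print("pred px",proj("scene",[[.6246,.1582,.160]]),proj("top",[[.6246,.1582,.160]]))
for n in("scene","top"):
    p,d=optics.snapshot(n); np.savez(f"{n}6.npz",p=p,d=d)
    u,v=proj(n,[[.6246,.1582,.160]])[0].astype(int)
    q=p[v-40:v+40,u-50:u+50];print(n,u-50,v-40)
    cv2.imwrite(f"pics/{n}6.png",cv2.resize(q[:,:,::-1],None,fx=8,fy=7.5 if 0 else 8,interpolation=cv2.INTER_CUBIC)[:600])
E
```

```text
[0.53934331 0.15864999 0.20481636] [-3.14146424e+00 -2.56970953e-04 -6.85681433e-03] [ 0.02734421 -0.29492715 -2.89511451] [ 0.01091405  0.13806872 -0.11373176]
pred px [[374.64141228 226.42378532]] [[200.53521895 180.30658786]]
scene 324 186
top 150 140
```

View pics/scene6.png

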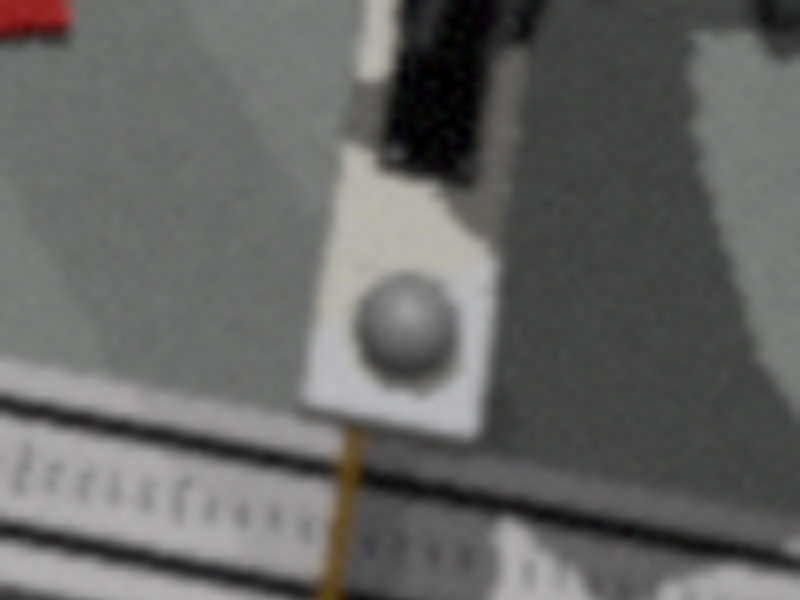

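View pics/top6.png

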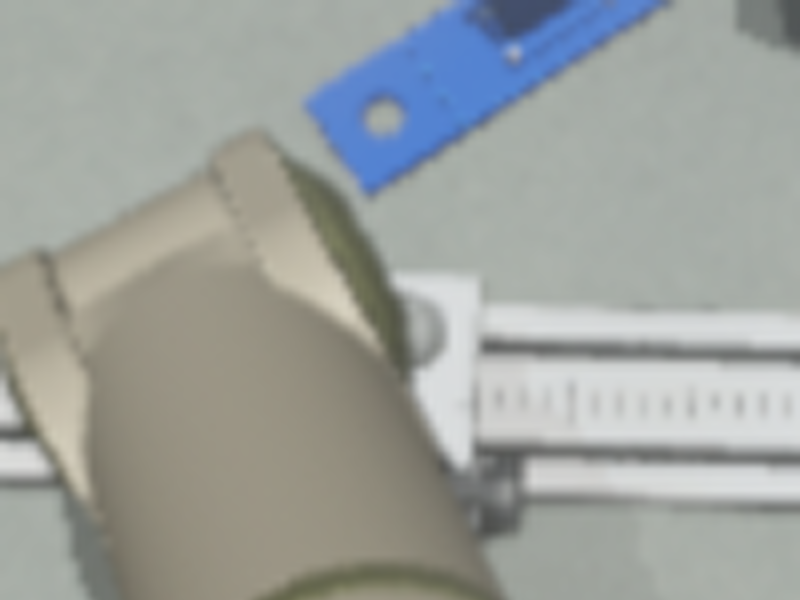

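```bash
python3 - <<'E'
from h import *
def cloud(n,u0,u1,v0,v1,k):
    z=np.load(f"{n}{k}.npz");p=z["p"].astype(int);d=z["d"]
    T=np.array(optics.camera_info(n)["camera_from_world"]);R=T[:3,:3];o=-R.T@T[:3,3]
    out=[]
    for v in range(v0,v1):
        for u in range(u0,u1):
            if d[v,u]>0:
                out.append(np.r_[(o+ray(n,(u,v))[1]*d[v,u])*1000,p[v,u],u,v])
    return np.array(out)
C=cloud("scene",355,395,186,245,6)
ball0=np.array([624.6,158.2,160])
m=(abs(C[:,1]-158)<22)&(abs(C[:,2]-148)<12)&(np.hypot(C[:,0]-624,C[:,1]-158)>20)&(C[:,3]>90)
Q=C[m];c,_,_,_=np.linalg.lstsq(np.c_[Q[:,0]-625,Q[:,1]-158,np.ones(len(Q))],Q[:,2],rcond=None)
print("tray plane",len(Q),Q[:,:3].min(0),Q[:,:3].max(0),"slopes deg",np.degrees(c[:2]),"z at pocket",c[2])
B=C[(np.hypot(C[:,0]-624,C[:,1]-158)<13)&(C[:,2]>155)][:,:3]
s=np.linalg.lstsq(np.c_[2*B,np.ones(len(B))],(B**2).sum(1),rcond=None)[0];print("ball sphere",s[:3],len(B))
from scipy.optimize import least_squares
f=least_squares(lambda x:np.linalg.norm(B-x,axis=1)-15,ball0,loss="soft_l1");print(f.x,np.std(f.fun))
print("depth check mat original z",np.median(cloud("scene",212,225,165,190,0)[:,2]), "tray0",)
R=cloud("scene",300,330,240,250,6);print("rail z",np.percentile(R[:,2],[50,90]))
t=plane("top",(200.3,181.1),.16);s=plane("scene",(374.4,226.4),.16);print(t,s)
E
```

```text
tray plane 465 [504.93854662 136.01586064 139.00367998] [650.73640538 179.9653971  154.03964133] slopes deg [-0.35786474  0.30899258] z at pocket 147.4671985138609
ball sphere [624.76775462 157.66681718 164.99691109] 89
[623.77930579 157.82823231 159.66102627] 1.5531329111796497
depth check mat original z 3.3558574851955125 tray0
rail z [32.42963031 35.70197857]
[0.62206682 0.15879877 0.16      ] [0.62466031 0.15765127 0.16      ]
```

Request:
carry_out --pt "0 0.3 0 -0.2 0 0 0" --pt "0 0.3 0 -0.2 0 0 0" --pt "0 0 0 0 0 0 0" --pt "0 0 0 0 0 0 0" --pt "0 0 0 0 0 0 0" --pt "0 0 0 0 0 0 0" --pt "0 0 0 0 0 0 0" --pt "0 0 0 0 0 0 0"

```text
time: 13.55
tool_pos: [0.5398, 0.1586, 0.2051]
tcp_rot: [3.142, 0.0, -0.007]
wrist_force: [-0.4, -0.1, -3.2]
finger_gap: 0.013
```

```bash
python3 - <<'E'
from h import *
from rig import sensors
o=sensors.observe();print(o["tool_pos"],o["tcp_rot"],o["wrist_force"],abs(o["joint_velocities"]).max())
p,d=optics.snapshot("scene")
cv2.imwrite("pics/scene7.png",p[:,:,::-1])
E
```

```text
[0.53983189 0.15863122 0.20505167] [ 3.14157320e+00  3.11054867e-05 -6.76251878e-03] [-0.3765036  -0.09262231 -3.18332913] 0.0033787228431240543
```

View pics/scene7.png

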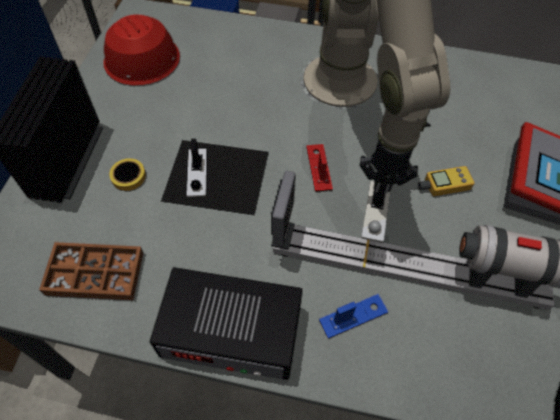

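The ball is in its pocket at (375,227), over the index line. The carrier with the black ball at (196,170) and the other objects look unmoved.

```bash
python3 -c "
from rig import job; print(job.hand_in())"
```

```text
the job is handed in; nothing more can be done
None
```

I took the carrier with the bright steel ball by its black grip and carried it over the detector. I handed in at about 13.6 s with the gripper holding it in the beam, and the ball was still in its pocket.

**Position:** from the images, the beam centre is at about (624.6, 158.2, 160) mm. The arm's own pose puts the ball within about 1 mm of that. The scene camera agreed within 1 mm before a final nudge of +0.6 mm in x and +0.4 mm in z, and I did not measure the position again after it.

**Level, still and clear:** before the nudge the tray was level to about 0.4°. After it the joints were still, and the wrist force was about 3 N, which is just the carrier's weight. The last picture shows the carrier clear of the rail, tube and detector. The grip is about 85 mm to the robot side of the beam. The carrier with the black ball and everything else look unmoved.

**One disagreement:** the top camera, with the ball half hidden by the arm, put it about 2 mm nearer the robot than the scene camera did. That is slightly more than the 1.7 mm the two cameras already differed by on the mat, so I corrected for only part of it.

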